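# Load the spacer plate into the die-press bed

### The arm

A 6-joint arm with a two-finger parallel gripper is mounted at the origin on the work surface. World frame = base frame: x ahead of the robot, y to its left, z up, the work surface at z = 0. Lengths are in mm, angles in rad, forces in N, time in s.
With the tool pointing down it reaches from about 300 to 1000 mm from the base axis. Payload 5.1 kg.
Tool frame: the origin (TCP) lies where the fingers leave the gripper's body, on its centre line; the fingertips stand 78 mm ahead of it and the grasp point (between the pads) lies 59 mm ahead of it; y points along the fingers, x is the direction in which the jaws open and shut, and the axes are right-handed (so a half turn about y gives the same grasp; the last joint's range is limited). The gripper opens to 95 mm and grips with 3 to 60 N. Pads are 20 mm wide; open, the fingers measure 119 mm over their backs; the gripper's body (75 mm by 180 mm) begins 59 mm behind the grasp point.
Start: joints at [-1.391, 0.124, 1.65, -0, 1.367, -0.083], TCP at [168.828, -627.68, 292.256] pointing down, gripper open.
Joint ranges: [-2.61, 2.61], [-1.02, 2.33], [0.03, 2.71], [-1.35, 4.49], [0.32, 2.68], [-2.91, 2.91]. Speed limits (rad/s): [2.57, 2.57, 3.14, 3.14, 3.14, 3.14].

### API

Orientations are given as a rotation vector (axis times angle).
In Python, from cell import bot, vision gives the robot as it stands.
- The arm moves only by the tool carry_out, never from a script. Its argument "moves" is a list of rows, each a list of 3 entries, a list of its own where there are three numbers: the shift along the world's x, y, z in mm, then the turn about the world's z in rad, then the finger opening in mm, from 0 to 95.1. In form: [[[dx, dy, dz], yaw, jaw], ...]. A call has 1 to 10 rows; each row shifts and turns the commanded pose from where the row before left it; what a row does not reach is not made up. A row lasts 1/12 s, in which the tool goes at most 41.7 mm and 7.16 degrees, less where a joint would pass 70% of its speed; a pose out of reach is approached as far as the arm can. A call with a gripper value outside its range is refused whole. The fingers move at their own pace and stop on an object; "force" is the grip in N (left out, the last holds). Time passes only in rows, so rows that do not move let the fingers close. It gives the time, the measured TCP pose, the force and the opening at its end, in the units of the state.
- bot.sense(): the state, without advancing time (a new reading comes with each control period).
- vision.read_camera(name): name is "scene" or "top" or "wrist"; returns a dict with "image" (420x560x3 uint8, blue, green, red), "mtx" (3x3 intrinsics, pixels), "cam_to_world" (4x4, takes a point from camera to world coordinates). Camera axes: x right, y down, z forward; pixel columns grow to the right and rows downward; lengths in mm; the calibration is good to about 2 mm. A picture is of the moment at which its call begins. There is no depth.
- bot.hand_in(): hands the job in, once; it reports no verdict.
The state is a dict: "time": time; "joint_positions": joint angles; "joint_velocities": joint speeds; "effort": joint torques, N m; "eef_pos": TCP position; "ee_rot": TCP orientation; "force": force on the tool from outside, world axes, zero at the start; "ft_torque": the same for the moment, N m; "grip_width": finger opening in mm.
Only numpy, scipy, OpenCV 4.12 (cv2) and the standard library are available. Lean on these libraries where they do the work, as an engineer would, in place of code of your own. Each camera call takes 0.05 s, during which the arm holds its last target.

### The job

Without ever pressing hard on plate or bed, push the aluminium spacer plate along the channel of the press bed and over the raised lip, so that it drops flat into the pocket beyond. Then slide it on under the strap against the sprung stop, press gently until the stop's spring has clearly given by about 2 mm (never driving it near the end of its 6 mm travel), hold it so for about a second, and back off, leaving the plate flat in the pocket with the spring relaxed. Leave the spool, the jar and the cutting die alone.

Things in the scene. Friction and masses are not known exactly. Their poses are not given: they have to be found in the camera images.
- bed: Grey press bed fixed to the bench: a straight channel, 340 mm long. Origin: bench level, channel centre line, below the lip's pocket-side face; x = push direction, z up. Bed spans x -165 (open end) to +175 mm. Deck (x below -22) and pocket floor (x above 0) are 30 mm above the bench. Side rails: 84 mm apart inside, 12 mm thick, tops 40 mm above the bench.
- bed_lip (a point): Middle of the lip's top edge on the pocket side, 35 mm above the bench; axes as the bed's. The lip spans the channel: a ramp rises 5 mm from the deck over x = -22 to -4, a flat crest runs from x = -4 to 0, then a square 5 mm drop into the pocket.
- bed_strap (a point): Middle of the top of the dark strap that bridges the pocket (74 mm above the bench). The strap spans bed x = 76 to 100 mm, its underside 66 mm above the bench. The plate slides in beneath it: it rides nose-up over the lip, then tips nose-down once its middle is past (friction at the pusher can delay this; a pause helps), and its tail drops last.
- spacer: Loose flat aluminium plate 100 mm (x, along the channel) by 80 mm (y) by 12 mm thick, about 0.26 kg, lying on the deck before the lip. Origin: centre of its underside. In the pocket its trailing edge still stands 7 mm proud of the lip's crest, so it can be pushed from behind by something held a few mm above the crest.
- stop_pad (a joint): Travel of the sprung stop's pad along bed x, in m: 0 relaxed, 0.006 its end. Pad: steel bar 60 mm wide, 2 to 12 mm above the pocket floor, before a dark block with a knob. Spring: 2 N at once, plus 4 N per mm (10 N at 2 mm). Its place is not measured and changes: relaxed face at bed x = 112 to 134 mm, to be felt. On release it returns, pushing the plate back.
- spool: Bystander: empty wooden thread spool, 52 mm across, 60 mm high. Origin: centre of its underside.
- jar: Bystander: glass jar, 64 mm across, 85 mm high. Origin: centre of its underside.
- strip_die: Bystander: strip-steel cutting die, a 70 x 110 x 30 mm frame of thin steel. Origin: centre of its underside.
Not all that is in view belongs to the job. Of the things like the spacer, leave any that is pink; of the rest the larger one is meant.

How it is judged (in metres and radians):
On the way, in this order (a step that is already met when the one before it is completed fails the run):
1. the spacer has gone over the lip and dropped flat into the pocket (x of spacer in the frame of bed above 0.049 m and z of spacer in the frame of bed below 0.0315 m and angle between spacer's own z axis and vertical below 0.03 rad), for 0.05 s.
2. the spacer, lying in the pocket, is held against the sprung stop with its pad pushed in by 1 to 4 mm for 0.4 s (x of spacer in the frame of bed above 0.06 m and z of spacer in the frame of bed below 0.0315 m and value of joint stop_pad between 0.001 and 0.004 m), for 0.4 s.
At the end, for the whole second after the job is handed in: The spacer lies at rest flat in the pocket (underside within 1.5 mm of the pocket floor, tilt under 0.03 rad, wholly beyond the lip) and the stop's spring is relaxed (pad under 0.8 mm in) (all of step 1 and x of spacer in the frame of bed below 0.09 m and value of joint stop_pad below 0.0008 m and linear speed of spacer below 0.01 m/s); the robot touches nothing.
It fails at once if the sprung stop is driven in by more than 4.5 mm (value of joint stop_pad above 0.0045 m).
It fails at once if the robot presses on the bed with more than 30 N (contact force between the arm and bed above 30 N).
It fails at once if the robot presses on the spacer with more than 30 N (contact force between the arm and spacer above 30 N).
It fails at once if a bystander is moved by more than 20 mm (distance of any of spool, jar, strip_die from where it was at the start of the episode above 0.02 m).
It also fails if it takes over 53 s, if anything falls off the work surface, if the arm or the gripper's body presses on something with over 40 N, if the wrist force passes 120 N, or if a joint passes its speed limit or range.

## Working session

There is one attempt and no reset: what is moved stays moved. The work goes in short steps, Python scripts to look and compute and a tool call to move; the robot and the scene stay as the last step left them, time stands still between calls to the robot, and variables do not carry over. Pictures are saved under pics/ and viewed, and the job is handed in when it is done.

Besides the shell and the picture viewer there is one more tool, called after "Emit:" by a JSON object that holds its "op" and its "data", one argument or row to a line. carry_out: Moves the arm, as the interface text tells. Its arguments: {"type":"object","properties":{"moves":{"type":"array"},"force":{"type":"number"}},"required":["moves"]}

```bash
mkdir -p pics; ls; python3 - <<'E'
from cell import bot, vision
import cv2,numpy as np
print(bot.sense())
for n in("scene","top","wrist"):
    d=vision.read_camera(n); cv2.imwrite(f"pics/{n}0.png",d["image"]); np.savez(f"pics/{n}0.npz",**d)
    print(n,d["mtx"].tolist(),np.round(d["cam_to_world"],3).tolist())
E
```

```text
pics
{'time': 0.0, 'joint_positions': array([-1.39062946e+00,  1.24495696e-01,  1.65165535e+00,  2.31142871e-05,
        1.36750067e+00, -8.26403637e-02]), 'joint_velocities': array([-0.00057122,  0.00030239, -0.00069406, -0.00021047,  0.0026684 ,
        0.00036375]), 'effort': array([-1.70418476e-03, -4.17605817e+01, -3.59935892e+01,  7.73445843e-02,
        4.92330082e-02, -1.88121762e-04]), 'eef_pos': array([ 168.73050615, -627.22358907,  291.0040002 ]), 'ee_rot': array([-1.32068616,  1.01449726, -1.0119823 ]), 'force': array([-0.58254753, -0.92664318, -0.08923322]), 'ft_torque': array([ 0.02171913,  0.00710365, -0.03215797]), 'grip_width': 95.14774342567384}
scene [[398.6238638037181, 0.0, 279.4537339899672], [0.0, 398.6238638037181, 215.0863226432209], [0.0, 0.0, 1.0]] [[-0.856, 0.279, -0.435, 880.859], [0.516, 0.487, -0.704, 650.357], [0.016, -0.828, -0.561, 574.147], [0.0, 0.0, 0.0, 1.0]]
top [[410.8365490659764, 0.0, 277.4500956393613], [0.0, 410.8365490659764, 217.20544353190797], [0.0, 0.0, 1.0]] [[-0.004, -0.994, 0.108, 410.573], [-1.0, 0.005, 0.007, 9.229], [-0.007, -0.108, -0.994, 967.817], [0.0, 0.0, 0.0, 1.0]]
wrist [[300.01758777232607, 0.0, 278.37951113461133], [0.0, 300.01758777232607, 209.94533599666292], [0.0, 0.0, 1.0]] [[0.26, -0.923, -0.283, 249.009], [-0.966, -0.249, -0.075, -604.993], [-0.001, 0.293, -0.956, 383.628], [0.0, 0.0, 0.0, 1.0]]
```

View pics/scene0.png

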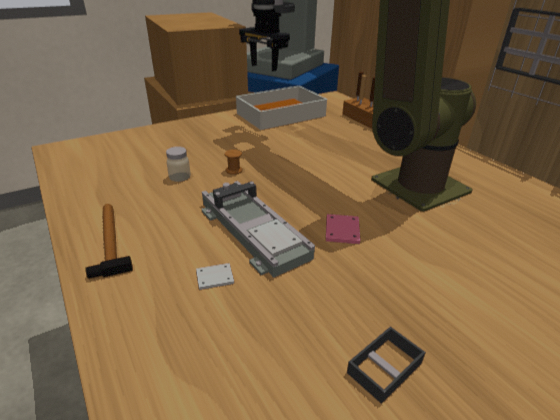

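View pics/top0.png

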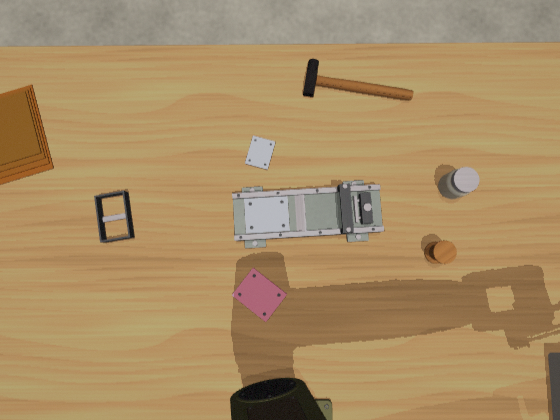

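View pics/wrist0.png

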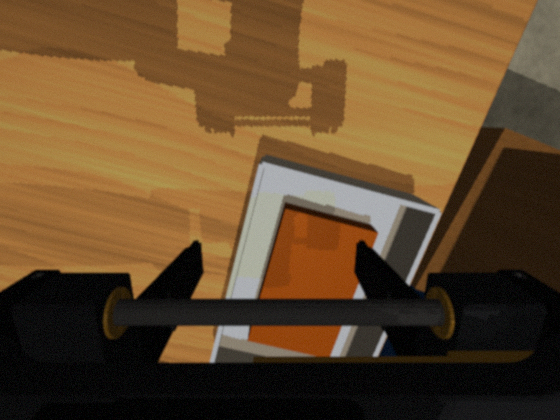

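The top view shows three plates: a white one in the channel at (266,215), a smaller white one on the bench at (260,152) and a pink one at (260,294). The larger non-pink plate is the one in the channel. I'll confirm that in an enlarged crop.

```bash
python3 - <<'E'
import cv2
im=cv2.imread("pics/top0.png")[130:330,220:400]
cv2.imwrite("pics/crop1.png",cv2.resize(im[:125],None,fx=4.4,fy=4.4,interpolation=cv2.INTER_CUBIC))
E
```

```text
(no output)
```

View pics/crop1.png

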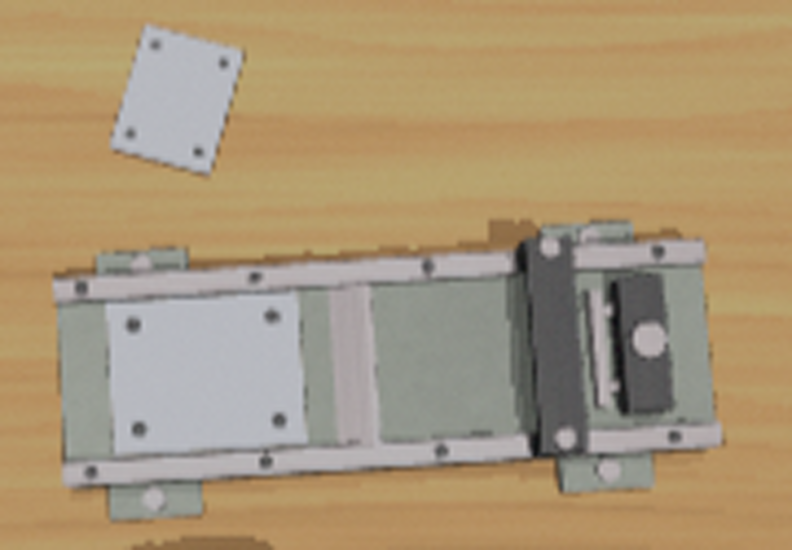

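Confirmed: the plate at crop (205,370), in the channel, is the larger non-pink one. Next I measure the bed frame, the plate and the pad.

```bash
cat > h.py <<'E'
import numpy as np
def ray(d,uv,z):
    K=d["mtx"];T=d["cam_to_world"]
    r=T[:3,:3]@np.linalg.inv(K)@np.array([uv[0],uv[1],1.]); o=T[:3,3]
    return o+r*(z-o[2])/r[2]
E
python3 - <<'E'
from h import *
d=np.load("pics/top0.npz")
def c(u,v,z): return ray(d,(u/4.4+220-.4,v/4.4+130-.4),z)
A,B,C,D=c(53,281,40),c(704,240,40),c(65,487,40),c(721,446,40)
print(A,B,C,D,[np.linalg.norm(p-q) for p,q in((A,B),(C,D),(A,C),(B,D))])
e=(B-A)+(D-C);e/=np.linalg.norm(e); n=np.array([-e[1],e[0],0])
m=(A+B+C+D)/4; o=m-5*e; o[2]=0
print("origin",o,"e",e,"yaw",np.arctan2(e[1],e[0]))
def bed(p): q=p-o; return np.round([q@e,q@n],1)
for nm,p in dict(tailtop=c(107,304,42),tailbot=c(115,452,42),nosetop=c(298,294,42),nosebot=c(307,442,42),lipA=c(370,285,35),lipB=c(378,440,35),deckend=c(330,290,30),
  strap1=c(524,238,74),strap2=c(571,236,74),strap3=c(585,452,74),strap4=c(540,456,74),padA=c(588,290,42),padB=c(600,405,42)).items(): print(nm,bed(p))
E
```

```text
[566.62537154 119.98795033  40.        ] [ 586.47908549 -218.58660241   40.        ] [459.50043211 112.94714213  40.        ] [ 479.10756717 -224.00069877   40.        ] [np.float64(339.15615535566855), np.float64(337.51783246338493), np.float64(107.35606935320716), np.float64(107.50793173278399)]
origin [522.6365346  -47.42156128   0.        ] e [ 0.0583159  -0.99829818  0.        ] yaw -1.5124473270513636
tailtop [-137.    39.5]
tailbot [-137.   -37.5]
nosetop [-37.9  38.5]
nosebot [-38.3 -38.5]
lipA [ 0.1 41.9]
lipB [ -1.4 -39.2]
deckend [-20.7  41.4]
strap1 [76.1 54.5]
strap2 [99.7 54.1]
strap3 [ 97.8 -54.5]
strap4 [ 75.4 -55.1]
padA [111.9  31.1]
padB [113.2 -28.9]
```

The bed comes out as origin (522.6,-47.4) with push direction (0.058,-0.998). The plate spans bed x -137 to -38, and the pad face is roughly at x 113 by sight. Next: the tool axes and the approach.

```bash
cat >> h.py <<'E'
from scipy.spatial.transform import Rotation as R
O=np.array([522.64,-47.42,0]);E=np.array([.0583,-.9983,0]);N=np.array([.9983,.0583,0])
def st():
    from cell import bot
    s=bot.sense(); M=R.from_rotvec(s["ee_rot"]).as_matrix(); p=s["eef_pos"]; tip=p+78*M[:,1]
    print("t %.2f"%s["time"],"tcp",p.round(1),"tip",tip.round(1),"tip bed x %.2f y %.2f"%((tip-O)@E,(tip-O)@N),"jaw ang %.4f (want .0583)"%np.arctan2(M[1,0],M[0,0]),"ydown",M[:,1].round(3),
     "F e %.2f n %.2f z %.2f"%(s["force"]@E,s["force"]@N,s["force"][2]),"grip %.1f"%s["grip_width"],"q",s["joint_positions"].round(2))
    return s,M
E
python3 -c "
from h import *
s,M=st(); t=O-154*E; print(t, t-s['eef_pos']); print(M.round(3))"
```

```text
t 0.15 tcp [ 168.8 -627.3  291.3] tip [ 168.7 -627.2  213.3] tip bed x 558.16 y -387.10 jaw ang -1.3080 (want .0583) ydown [-0.     0.002 -1.   ] F e -0.32 n 0.62 z 0.71 grip 95.4 q [-1.39  0.12  1.65 -0.    1.37 -0.08]
[513.6618 106.3182   0.    ] [ 344.89600094  733.64164404 -291.2594374 ]
[[ 0.26  -0.     0.966]
 [-0.966  0.002  0.26 ]
 [-0.002 -1.     0.   ]]
```

Emit:
{"op": "carry_out", "data": {
  "moves": [
    [[14, 30, 0], 0.057, 30],
    [[14, 30, 0], 0.057, 30],
    [[14, 30, 0], 0.057, 30],
    [[14, 30, 0], 0.057, 30],
    [[14, 30, 0], 0.057, 30],
    [[14, 30, 0], 0.057, 30],
    [[14, 30, 0], 0.057, 30],
    [[14, 30, 0], 0.057, 30],
    [[14, 30, 0], 0.057, 30],
    [[14, 30, 0], 0.057, 30]
  ]
}}

```text
time: 0.98
eef_pos: [309.0, -326.0, 292.0]
ee_rot: [-1.493, 0.575, -0.575]
force: [0.5, -0.2, 0.2]
grip_width: 34.0
```

Emit:
{"op": "carry_out", "data": {
  "moves": [
    [[14, 30, 0], 0.057, 30],
    [[14, 30, 0], 0.057, 30],
    [[14, 30, 0], 0.057, 30],
    [[14, 30, 0], 0.057, 30],
    [[14, 30, 0], 0.057, 30],
    [[14, 30, 0], 0.057, 30],
    [[14, 30, 0], 0.057, 30],
    [[14, 30, 0], 0.057, 30],
    [[14, 30, 0], 0.057, 30],
    [[14, 30, 0], 0.057, 30]
  ]
}}

```text
time: 1.82
eef_pos: [449.0, -25.9, 292.1]
ee_rot: [-1.567, 0.129, -0.13]
force: [0.4, -1.3, -0.6]
grip_width: 30.0
```

Emit:
{"op": "carry_out", "data": {
  "moves": [
    [[14, 30, -10], 0.057, 30],
    [[14, 30, -20], 0.057, 30],
    [[14, 30, -20], 0.057, 30],
    [[14, 30, -20], 0.055, 30],
    [[0, 0, 0], 0, 30],
    [[0, 0, 0], 0, 30]
  ]
}}

```text
time: 2.32
eef_pos: [504.0, 93.4, 220.1]
ee_rot: [-1.571, -0.044, 0.051]
force: [0.2, -0.5, 0.4]
grip_width: 30.3
```

```bash
python3 -c "
from h import *
s,M=st(); t=O-154*E; print(t-s['eef_pos']); print(M.round(3))"
```

```text
t 2.32 tcp [504.   93.4 220.1] tip [503.7  93.4 142.1] tip bed x -141.68 y -10.74 jaw ang 0.0606 (want .0583) ydown [-0.005 -0.001 -1.   ] F e 0.47 n 0.19 z 0.45 grip 30.3 q [ 0.08 -0.12  2.02 -0.    1.25  0.02]
[   9.65173308   12.87187001 -220.1220503 ]
[[ 0.998 -0.005 -0.061]
 [ 0.061 -0.001  0.998]
 [-0.005 -1.    -0.   ]]
```

Emit:
{"op": "carry_out", "data": {
  "moves": [
    [[5, 8, -15], 0, 30],
    [[5, 8, -20], 0, 30],
    [[0, 0, -20], 0, 30],
    [[0, 0, -20], 0, 30],
    [[0, 0, -7], 0, 30],
    [[0, 0, 0], 0, 30],
    [[0, 0, 0], 0, 30]
  ]
}}

```text
time: 2.9
eef_pos: [515.2, 107.6, 141.3]
ee_rot: [-1.57, -0.045, 0.044]
force: [0.4, -0.8, 0.3]
grip_width: 30.0
```

```bash
python3 -c "
from h import *
from cell import vision
import cv2
s,M=st()
for n in('top','scene','wrist'):
    cv2.imwrite(f'pics/{n}1.png',vision.read_camera(n)['image'])
a=cv2.imread('pics/scene1.png')[150:300,180:330]; b=cv2.imread('pics/top1.png')[130:280,220:400]
cv2.imwrite('pics/c2.png',cv2.resize(np.hstack([a,b]),None,fx=2.4,fy=2.4))
"
```

```text
t 2.90 tcp [515.2 107.6 141.3] tip [515.3 107.6  63.3] tip bed x -155.23 y 1.68 jaw ang 0.0568 (want .0583) ydown [ 0.001  0.    -1.   ] F e 0.79 n 0.32 z 0.33 grip 30.0 q [ 0.1  -0.    2.05 -0.    1.09  0.05]
```

View pics/c2.png

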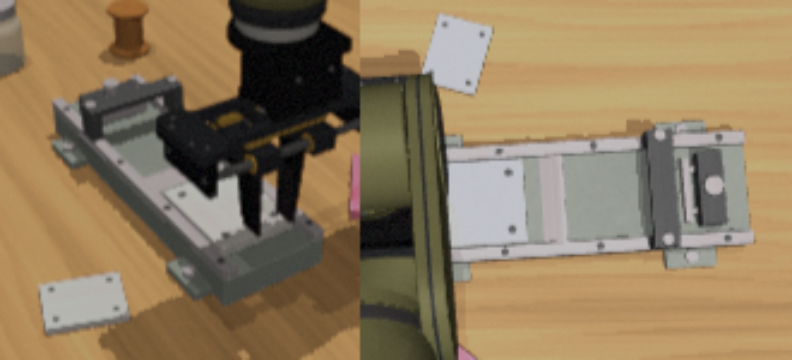

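View pics/wrist1.png

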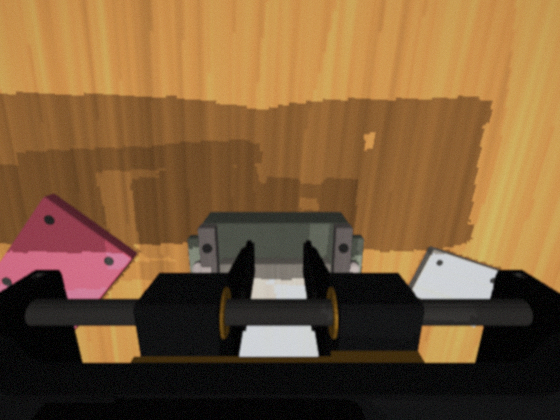

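The scene crop shows both fingertips, near (255,230) and (290,215), over the deck behind the plate. The wrist view shows them between the rails. I lower them gently.

Emit:
{"op": "carry_out", "data": {
  "moves": [
    [[0, 0, -8], 0, 30],
    [[0, 0, -8], 0, 30],
    [[0, 0, -5], 0, 30],
    [[0, 0, -2], 0, 30],
    [[0, 0, 0], 0, 30],
    [[0, 0, 0], 0, 30],
    [[0, 0, 0], 0, 30]
  ]
}}

```text
time: 3.63
eef_pos: [515.0, 108.4, 117.3]
ee_rot: [-1.57, -0.046, 0.046]
force: [0.3, -0.2, -0.7]
grip_width: 29.9
```

```bash
python3 -c "
from h import *
s,M=st()"
```

```text
t 3.63 tcp [515.  108.4 117.3] tip [515.  108.4  39.3] tip bed x -155.96 y 1.43 jaw ang 0.0581 (want .0583) ydown [ 0.  0. -1.] F e 0.22 n 0.33 z -0.66 grip 29.9 q [0.11 0.03 2.06 0.   1.05 0.05]
```

Emit:
{"op": "carry_out", "data": {
  "moves": [
    [[-1, -2, -2], 0, 30],
    [[0, -3, 0], 0, 30],
    [[0.2, -3, 0], 0, 30],
    [[0.2, -3, 0], 0, 30],
    [[0.2, -3, 0], 0, 30],
    [[0.2, -3, 0], 0, 30],
    [[0.2, -3, 0], 0, 30],
    [[0.2, -3, 0], 0, 30]
  ]
}}

```text
time: 4.3
eef_pos: [515.0, 85.0, 115.2]
ee_rot: [-1.57, -0.045, 0.045]
force: [-0.0, 1.8, -1.7]
grip_width: 29.7
```

```bash
python3 -c "
from h import *
s,M=st()"
```

```text
t 4.30 tcp [515.   85.  115.2] tip [515.   85.1  37.2] tip bed x -132.71 y 0.10 jaw ang 0.0578 (want .0583) ydown [-0.  0. -1.] F e -1.84 n 0.08 z -1.67 grip 29.7 q [0.06 0.02 2.07 0.   1.04 0.  ]
```

Emit:
{"op": "carry_out", "data": {
  "moves": [
    [[0.15, -2.5, 0], 0, 30],
    [[0.15, -2.5, 0], 0, 30],
    [[0.15, -2.5, 0], 0, 30],
    [[0.15, -2.5, 0], 0, 30],
    [[0.15, -2.5, 0], 0, 30],
    [[0.15, -2.5, 0], 0, 30]
  ]
}}

```text
time: 4.8
eef_pos: [515.9, 70.1, 115.2]
ee_rot: [-1.57, -0.046, 0.046]
force: [0.2, 1.9, -0.6]
grip_width: 30.0
```

```bash
python3 -c "
from h import *
s,M=st()"
```

```text
t 4.80 tcp [515.9  70.1 115.2] tip [515.9  70.1  37.2] tip bed x -117.72 y 0.13 jaw ang 0.0581 (want .0583) ydown [-0.  0. -1.] F e -1.85 n 0.34 z -0.64 grip 30.0 q [ 0.03  0.02  2.08  0.    1.04 -0.03]
```

Emit:
{"op": "carry_out", "data": {
  "moves": [
    [[0.15, -2.5, 0], 0, 30],
    [[0.15, -2.5, 0], 0, 30],
    [[0.15, -2.5, 0], 0, 30],
    [[0.15, -2.5, 0], 0, 30],
    [[0.15, -2.5, 0], 0, 30],
    [[0.15, -2.5, 0], 0, 30]
  ]
}}

```text
time: 5.3
eef_pos: [516.9, 55.1, 115.3]
ee_rot: [-1.57, -0.046, 0.046]
force: [-0.5, 0.5, -0.0]
grip_width: 29.8
```

```bash
python3 -c "
from h import *
from cell import vision
import cv2
s,M=st()
cv2.imwrite('pics/c3.png',cv2.resize(vision.read_camera('scene')['image'][150:300,180:330],None,fx=4,fy=4))"
```

```text
t 5.30 tcp [516.9  55.1 115.3] tip [516.9  55.1  37.3] tip bed x -102.65 y 0.20 jaw ang 0.0580 (want .0583) ydown [-0.  0. -1.] F e -0.53 n -0.46 z -0.04 grip 29.8 q [ 0.    0.02  2.08  0.    1.04 -0.06]
```

View pics/c3.png

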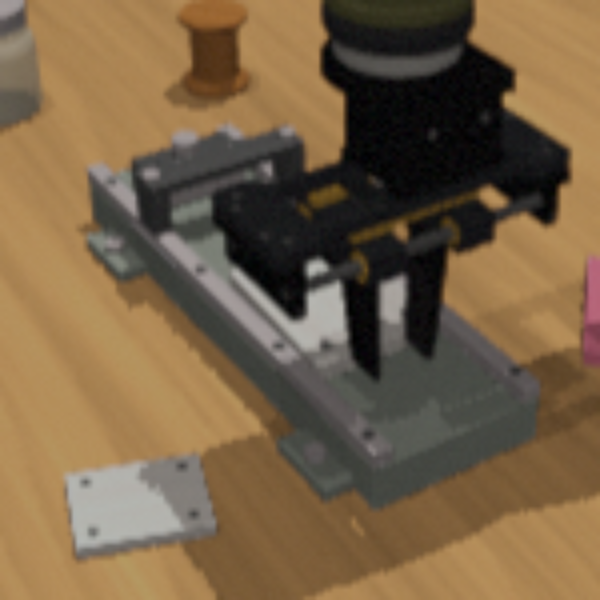

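The scene crop shows the plate ahead of the two fingers at (365,370) and (430,350), nose climbing the lip, with light forces. I continue.

Emit:
{"op": "carry_out", "data": {
  "moves": [
    [[0.15, -2.5, 0], 0, 30],
    [[0.15, -2.5, 0], 0, 30],
    [[0.15, -2.5, 0], 0, 30],
    [[0.15, -2.5, 0], 0, 30],
    [[0.15, -2.5, 0], 0, 30],
    [[0.15, -2.5, 0], 0, 30],
    [[0.15, -2.5, 0], 0, 30],
    [[0.15, -2.5, 0], 0, 30]
  ]
}}

```text
time: 6.02
eef_pos: [518.1, 35.1, 115.3]
ee_rot: [-1.57, -0.046, 0.046]
force: [0.1, 2.2, -0.6]
grip_width: 29.8
```

```bash
python3 -c "
from h import *
s,M=st()"
```

```text
t 6.02 tcp [518.1  35.1 115.3] tip [518.1  35.1  37.3] tip bed x -82.64 y 0.23 jaw ang 0.0580 (want .0583) ydown [ 0.  0. -1.] F e -2.14 n 0.21 z -0.65 grip 29.8 q [-0.04  0.02  2.08  0.    1.04 -0.09]
```

Emit:
{"op": "carry_out", "data": {
  "moves": [
    [[0.15, -2.5, 0], 0, 30],
    [[0.15, -2.5, 0], 0, 30],
    [[0.15, -2.5, 0], 0, 30],
    [[0.15, -2.5, 0], 0, 30],
    [[0.15, -2.5, 0], 0, 30],
    [[0.15, -2.5, 0], 0, 30],
    [[0.15, -2.5, 0], 0, 30],
    [[0.15, -2.5, 0], 0, 30]
  ]
}}

```text
time: 6.68
eef_pos: [519.3, 15.1, 115.4]
ee_rot: [-1.57, -0.046, 0.045]
force: [-0.4, 1.6, 0.2]
grip_width: 30.0
```

```bash
python3 -c "
from h import *
s,M=st()"
```

```text
t 6.68 tcp [519.3  15.1 115.4] tip [519.3  15.1  37.4] tip bed x -62.64 y 0.33 jaw ang 0.0580 (want .0583) ydown [ 0.  0. -1.] F e -1.62 n -0.30 z 0.17 grip 30.0 q [-0.07  0.02  2.08  0.    1.04 -0.13]
```

Emit:
{"op": "carry_out", "data": {
  "moves": [
    [[0.15, -2.5, 0], 0, 30],
    [[0.15, -2.5, 0], 0, 30],
    [[0.15, -2.5, 0], 0, 30],
    [[0.15, -2.5, 0], 0, 30],
    [[0.15, -2.5, 0], 0, 30],
    [[0, 0, 0], 0, 30],
    [[0, 0, 0], 0, 30],
    [[0, 0, 0], 0, 30]
  ]
}}

```text
time: 7.35
eef_pos: [519.9, 2.4, 115.0]
ee_rot: [-1.571, -0.045, 0.046]
force: [-0.8, -0.6, -1.0]
grip_width: 30.5
```

```bash
python3 -c "
from h import *
from cell import vision
import cv2
s,M=st()
cv2.imwrite('pics/c4.png',cv2.resize(vision.read_camera('scene')['image'][150:300,180:330],None,fx=4,fy=4))"
```

```text
t 7.35 tcp [519.9   2.4 115. ] tip [519.8   2.3  37. ] tip bed x -49.78 y 0.10 jaw ang 0.0582 (want .0583) ydown [-0.    -0.001 -1.   ] F e 0.54 n -0.82 z -1.03 grip 30.5 q [-0.1   0.02  2.08 -0.    1.04 -0.16]
```

View pics/c4.png

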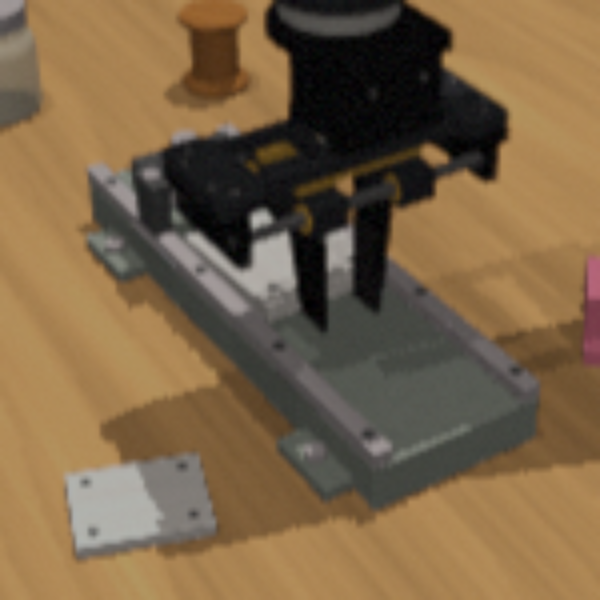

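Tail is just ahead of the fingers at (320,320) and (370,300), and contact force is near zero. I carry on until the tail is almost at the lip.

Emit:
{"op": "carry_out", "data": {
  "moves": [
    [[0.15, -2.5, 0], 0, 30],
    [[0.15, -2.5, 0], 0, 30],
    [[0.15, -2.5, 0], 0, 30],
    [[0.15, -2.5, 0], 0, 30],
    [[0.15, -2.5, 0], 0, 30],
    [[0.15, -2.5, 0], 0, 30],
    [[0.15, -2.5, 0], 0, 30],
    [[0.15, -2.5, 0], 0, 30]
  ]
}}

```text
time: 8.07
eef_pos: [521.2, -17.5, 115.2]
ee_rot: [-1.57, -0.045, 0.046]
force: [-0.6, 1.0, -0.4]
grip_width: 29.7
```

```bash
python3 -c "
from h import *
s,M=st()"
```

```text
t 8.07 tcp [521.2 -17.5 115.2] tip [521.2 -17.5  37.2] tip bed x -30.00 y 0.28 jaw ang 0.0579 (want .0583) ydown [-0.  0. -1.] F e -1.04 n -0.55 z -0.42 grip 29.7 q [-0.14  0.02  2.08  0.    1.04 -0.19]
```

Emit:
{"op": "carry_out", "data": {
  "moves": [
    [[0.1, -2, 0], 0, 30],
    [[0.1, -2, 0], 0, 30],
    [[0.1, -2, 0], 0, 30],
    [[0.1, -2, 0], 0, 30],
    [[0.1, -2, 0], 0, 30],
    [[0.1, -2, 0], 0, 30],
    [[0.1, -2, 0], 0, 30],
    [[0, 0, 0], 0, 30],
    [[0, 0, 0], 0, 30]
  ]
}}

```text
time: 8.82
eef_pos: [522.0, -31.5, 115.4]
ee_rot: [-1.571, -0.046, 0.045]
force: [-0.6, -0.3, 0.1]
grip_width: 29.8
```

```bash
python3 -c "
from h import *
from cell import vision
import cv2
s,M=st()
a=vision.read_camera('top')['image']; cv2.imwrite('pics/top5.png',a)
cv2.imwrite('pics/c5.png',cv2.resize(np.hstack([vision.read_camera('scene')['image'][150:300,180:330],a[150:300,250:400]]),None,fx=2.6,fy=2.6))"
```

```text
t 8.82 tcp [522.  -31.5 115.4] tip [522.1 -31.5  37.4] tip bed x -15.91 y 0.36 jaw ang 0.0579 (want .0583) ydown [ 0.    -0.001 -1.   ] F e 0.31 n -0.66 z 0.08 grip 29.8 q [-0.16  0.03  2.07 -0.    1.04 -0.22]
```

View pics/c5.png

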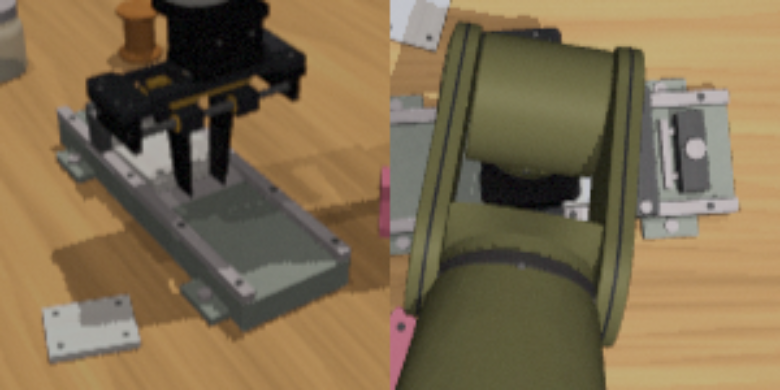

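The scene shows the fingers at (187,190) and (218,180) just before the lip with the plate beyond; the top view is blocked by the arm. I push slowly past the drop, then pause.

Emit:
{"op": "carry_out", "data": {
  "moves": [
    [[0.1, -1.5, 0], 0, 30],
    [[0.1, -1.5, 0], 0, 30],
    [[0.1, -1.5, 0], 0, 30],
    [[0.1, -1.5, 0], 0, 30],
    [[0.1, -1.5, 0], 0, 30],
    [[0, -1, 0], 0, 30],
    [[0, 0, 0], 0, 30],
    [[0, 0, 0], 0, 30],
    [[0, 0, 0], 0, 30],
    [[0, 0, 0], 0, 30]
  ]
}}

```text
time: 9.75
eef_pos: [522.4, -39.8, 115.3]
ee_rot: [-1.571, -0.046, 0.046]
force: [0.9, -0.6, -1.2]
grip_width: 30.0
```

```bash
python3 -c "
from h import *
from cell import vision
import cv2
s,M=st()
cv2.imwrite('pics/c6.png',np.hstack([cv2.resize(vision.read_camera('scene')['image'][160:250,190:290],None,fx=4,fy=4),cv2.resize(vision.read_camera('wrist')['image'][:360,80:480],None,fx=.95,fy=1)]))"
```

```text
t 9.75 tcp [522.4 -39.8 115.3] tip [522.4 -39.9  37.3] tip bed x -7.56 y 0.24 jaw ang 0.0582 (want .0583) ydown [ 0. -0. -1.] F e 0.68 n 0.85 z -1.24 grip 30.0 q [-0.18  0.03  2.07 -0.    1.04 -0.24]
```

View pics/c6.png

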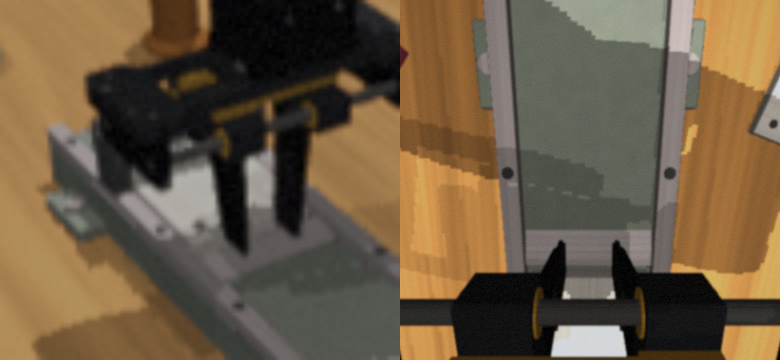

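Emit:
{"op": "carry_out", "data": {
  "moves": [
    [[0.1, -1, 0], 0, 30],
    [[0.1, -1, 0], 0, 30],
    [[0, -1, 0], 0, 30],
    [[0.1, -1, 0], 0, 30],
    [[0, 0, 0], 0, 30],
    [[0, 0, 0], 0, 30],
    [[0, 4, 0], 0, 30],
    [[0, 4, 0], 0, 30],
    [[0, 4, 0], 0, 30],
    [[0, 0, 0], 0, 30]
  ]
}}

```text
time: 10.68
eef_pos: [522.6, -31.0, 115.2]
ee_rot: [-1.57, -0.046, 0.046]
force: [0.1, 0.3, 0.1]
grip_width: 30.0
```

```bash
python3 -c "
from h import *
from cell import vision
import cv2
s,M=st()
d=vision.read_camera('scene'); np.savez('pics/scene7.npz',**d); cv2.imwrite('pics/scene7.png',d['image'])
w=vision.read_camera('wrist'); np.savez('pics/wrist7.npz',**w)
cv2.imwrite('pics/c7.png',np.hstack([cv2.resize(d['image'][160:250,190:290],None,fx=4,fy=4),cv2.resize(w['image'][210:300,230:330],None,fx=4,fy=4)]))"
```

```text
t 10.68 tcp [522.6 -31.  115.2] tip [522.6 -31.   37.2] tip bed x -16.40 y 0.90 jaw ang 0.0588 (want .0583) ydown [-0.  0. -1.] F e -0.29 n 0.08 z 0.11 grip 30.0 q [-0.16  0.03  2.07 -0.    1.04 -0.22]
```

View pics/c7.png

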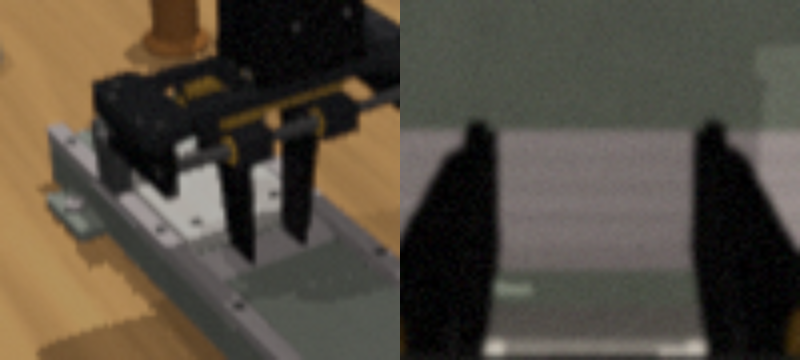

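```bash
python3 -c "
from h import *
d=np.load('pics/wrist7.npz')
for n,v,z in(('lip',269,35),('tailbot',307,30),('tailtop',338,42),('crest start',128,30)):
    p=ray(d,(230+600/4,210+v/4),z); print(n,((p-O)@E).round(1),((p-O)@N).round(1))"
```

```text
lip -1.5 66.8
tailbot 8.5 69.4
tailtop 6.7 65.4
crest start -24.0 66.2
```

The wrist view shows the lip edge near row 277, a strip of pocket floor, then the plate's tail bottom at about row 287 and top at about row 294. Their positions match a plate lying flat with its tail at x≈8. Next, a slow approach to feel for the pad.

Emit:
{"op": "carry_out", "data": {
  "moves": [
    [[0, -3, 0], 0, 30],
    [[0, -3, 0], 0, 30],
    [[0, -3, 0], 0, 30],
    [[0.1, -2, 0], 0, 30],
    [[0.1, -2, 0], 0, 30],
    [[0.1, -1, 0], 0, 30],
    [[0.1, -1, 0], 0, 30],
    [[0, -1, 0], 0, 30],
    [[0, 0, 0], 0, 30]
  ]
}}

```text
time: 11.53
eef_pos: [523.1, -47.4, 115.3]
ee_rot: [-1.569, -0.045, 0.045]
force: [-0.9, 3.4, -0.2]
grip_width: 29.9
```

```bash
python3 -c "
from h import *
s,M=st()"
```

```text
t 11.53 tcp [523.1 -47.4 115.3] tip [523.1 -47.4  37.3] tip bed x -0.02 y 0.42 jaw ang 0.0577 (want .0583) ydown [-0.     0.001 -1.   ] F e -3.48 n -0.67 z -0.16 grip 29.9 q [-0.19  0.03  2.07  0.    1.04 -0.25]
```

Emit:
{"op": "carry_out", "data": {
  "moves": [
    [[0, -0.5, 0], 0, 30],
    [[0, -0.5, 0], 0, 30],
    [[0, 0, 0], 0, 30]
  ]
}}

```text
time: 11.78
eef_pos: [523.1, -48.0, 115.3]
ee_rot: [-1.569, -0.045, 0.045]
force: [-0.3, 6.1, 2.1]
grip_width: 30.1
```

```bash
python3 -c "
from h import *
s,M=st()"
```

```text
t 11.78 tcp [523.1 -48.  115.3] tip [523.1 -47.8  37.3] tip bed x 0.43 y 0.39 jaw ang 0.0578 (want .0583) ydown [-0.     0.002 -1.   ] F e -6.14 n 0.04 z 2.11 grip 30.1 q [-0.19  0.03  2.07  0.    1.04 -0.25]
```

Emit:
{"op": "carry_out", "data": {
  "moves": [
    [[0, -0.5, 0], 0, 30],
    [[0, -0.5, 0], 0, 30],
    [[0, 0, 0], 0, 30]
  ]
}}

```text
time: 12.03
eef_pos: [523.1, -48.5, 115.3]
ee_rot: [-1.568, -0.045, 0.045]
force: [0.1, 7.5, 0.7]
grip_width: 30.3
```

```bash
python3 -c "
from h import *
s,M=st()"
```

```text
t 12.03 tcp [523.1 -48.5 115.3] tip [523.  -48.3  37.3] tip bed x 0.92 y 0.35 jaw ang 0.0576 (want .0583) ydown [-0.     0.003 -1.   ] F e -7.45 n 0.51 z 0.71 grip 30.3 q [-0.2   0.03  2.07  0.    1.04 -0.25]
```

Force rises by about 4 N per mm, so the pad has been met at about tip x 0. I press a little further.

Emit:
{"op": "carry_out", "data": {
  "moves": [
    [[0, -0.5, 0], 0, 30],
    [[0, -0.5, 0], 0, 30],
    [[0, 0, 0], 0, 30]
  ]
}}

```text
time: 12.28
eef_pos: [523.0, -49.1, 115.3]
ee_rot: [-1.567, -0.045, 0.045]
force: [0.4, 8.8, 2.3]
grip_width: 29.6
```

```bash
python3 -c "
from h import *
s,M=st()"
```

```text
t 12.28 tcp [523.  -49.1 115.3] tip [523.  -48.8  37.3] tip bed x 1.39 y 0.32 jaw ang 0.0574 (want .0583) ydown [-0.     0.004 -1.   ] F e -8.80 n 0.94 z 2.34 grip 29.6 q [-0.2   0.03  2.07  0.    1.04 -0.26]
```

Emit:
{"op": "carry_out", "data": {
  "moves": [
    [[0, -0.5, 0], 0, 30],
    [[0, 0, 0], 0, 30],
    [[0, 0, 0], 0, 30]
  ]
}}

```text
time: 12.53
eef_pos: [523.1, -49.4, 115.3]
ee_rot: [-1.566, -0.045, 0.045]
force: [-0.4, 10.6, 1.2]
grip_width: 29.9
```

```bash
python3 -c "
from h import *
from cell import vision
import cv2
s,M=st()
d=vision.read_camera('top'); np.savez('pics/top8.npz',**d)
cv2.imwrite('pics/c8.png',cv2.resize(d['image'][170:260,320:400],None,fx=6,fy=6,interpolation=cv2.INTER_CUBIC))
s,M=st()"
```

```text
t 12.53 tcp [523.1 -49.4 115.3] tip [523.  -49.   37.3] tip bed x 1.63 y 0.31 jaw ang 0.0574 (want .0583) ydown [-0.     0.004 -1.   ] F e -10.57 n 0.21 z 1.15 grip 29.9 q [-0.2   0.03  2.07  0.    1.04 -0.26]
t 12.58 tcp [523.1 -49.3 115.3] tip [523.1 -49.   37.3] tip bed x 1.62 y 0.33 jaw ang 0.0574 (want .0583) ydown [-0.     0.004 -1.   ] F e -10.10 n 0.75 z 1.90 grip 29.6 q [-0.2   0.03  2.07  0.    1.04 -0.26]
```

View pics/c8.png

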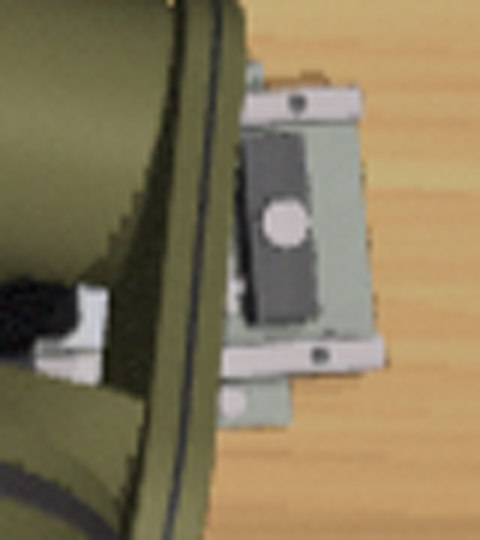

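The pad is mostly hidden behind the arm, but force (about 10.3 N) and travel agree with about 1.9 mm. I add a touch and hold.

Emit:
{"op": "carry_out", "data": {
  "moves": [
    [[0, -0.5, 0], 0, 30],
    [[0, 0, 0], 0, 30],
    [[0, 0, 0], 0, 30],
    [[0, 0, 0], 0, 30],
    [[0, 0, 0], 0, 30],
    [[0, 0, 0], 0, 30],
    [[0, 0, 0], 0, 30]
  ]
}}

```text
time: 13.17
eef_pos: [523.0, -49.6, 115.3]
ee_rot: [-1.566, -0.045, 0.045]
force: [-0.1, 11.1, 1.8]
grip_width: 29.8
```

```bash
python3 -c "
from h import *
s,M=st()"
```

```text
t 13.17 tcp [523.  -49.6 115.3] tip [523.  -49.2  37.3] tip bed x 1.84 y 0.28 jaw ang 0.0573 (want .0583) ydown [-0.     0.005 -1.   ] F e -11.12 n 0.51 z 1.77 grip 29.8 q [-0.2   0.03  2.07  0.01  1.04 -0.26]
```

Emit:
{"op": "carry_out", "data": {
  "moves": [
    [[0, 0, 0], 0, 30],
    [[0, 0, 0], 0, 30],
    [[0, 0, 0], 0, 30],
    [[0, 0, 0], 0, 30],
    [[0, 0, 0], 0, 30],
    [[0, 0, 0], 0, 30],
    [[0, 0, 0], 0, 30],
    [[0, 0, 0], 0, 30]
  ]
}}

```text
time: 13.83
eef_pos: [523.0, -49.6, 115.3]
ee_rot: [-1.566, -0.045, 0.045]
force: [0.8, 11.4, 1.6]
grip_width: 29.8
```

```bash
python3 -c "
from h import *
from cell import vision
import cv2
s,M=st()
d=vision.read_camera('scene'); w=vision.read_camera('wrist')
np.savez('pics/wrist9.npz',**w)
cv2.imwrite('pics/c9.png',np.hstack([cv2.resize(d['image'][160:250,190:290],None,fx=4,fy=4),cv2.resize(w['image'][210:300,230:330],None,fx=4,fy=4)]))"
```

```text
t 13.83 tcp [523.  -49.6 115.3] tip [523.  -49.2  37.3] tip bed x 1.84 y 0.28 jaw ang 0.0574 (want .0583) ydown [-0.     0.005 -1.   ] F e -11.32 n 1.44 z 1.55 grip 29.8 q [-0.2   0.03  2.07  0.01  1.04 -0.26]
```

View pics/c9.png

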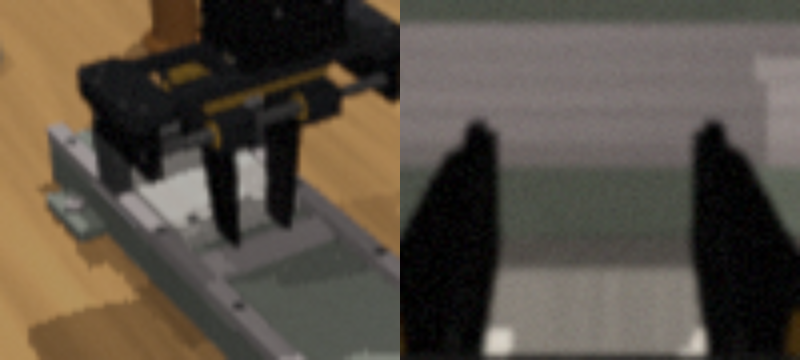

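```bash
python3 -c "
from h import *
d=np.load('pics/wrist9.npz')
for n,v,z in(('lip',166,35),('tailbot',232,30),('tailtop',265,42),('crest start',20,30)):
    p=ray(d,(230+200/4,210+v/4),z); print(n,((p-O)@E).round(1),((p-O)@N).round(1))"
```

```text
lip -1.6 1.6
tailbot 12.6 1.6
tailtop 11.9 1.6
crest start -24.1 1.6
```

The plate is flat with its tail at about x 13 and the force steady at about 11.2 N, held for over a second. Backing off.

Emit:
{"op": "carry_out", "data": {
  "moves": [
    [[0, 0.5, 0], 0, 30],
    [[0, 0.5, 0], 0, 30],
    [[0, 0.5, 0], 0, 30],
    [[0, 0.5, 0], 0, 30],
    [[0, 0.5, 0], 0, 30],
    [[0, 0.5, 0], 0, 30],
    [[0, 0.5, 0], 0, 30],
    [[0, 1, 0], 0, 30],
    [[-0.1, 2, 0], 0, 30],
    [[-0.1, 3, 0], 0, 30]
  ]
}}

```text
time: 14.77
eef_pos: [522.9, -42.7, 115.3]
ee_rot: [-1.572, -0.046, 0.045]
force: [0.0, 0.1, -0.8]
grip_width: 29.8
```

```bash
python3 -c "
from h import *
s,M=st()"
```

```text
t 14.77 tcp [522.9 -42.7 115.3] tip [522.9 -42.8  37.3] tip bed x -4.59 y 0.54 jaw ang 0.0580 (want .0583) ydown [ 0.    -0.001 -1.   ] F e -0.06 n 0.05 z -0.78 grip 29.8 q [-0.18  0.03  2.07 -0.    1.04 -0.24]
```

Emit:
{"op": "carry_out", "data": {
  "moves": [
    [[-0.3, 5, 0], 0, 30],
    [[-0.3, 5, 0], 0, 30],
    [[0, 0, 5], 0, 30],
    [[0, 0, 10], 0, 30],
    [[0, 0, 20], 0, 30],
    [[0, 0, 20], 0, 30],
    [[-1, 20, 20], 0, 30],
    [[-1, 30, 20], 0, 30],
    [[-2, 35, 10], 0, 30],
    [[-2, 35, 0], 0, 30]
  ]
}}

```text
time: 15.6
eef_pos: [518.1, 88.7, 225.3]
ee_rot: [-1.57, -0.051, 0.038]
force: [0.7, 0.7, -0.5]
grip_width: 30.0
```

Emit:
{"op": "carry_out", "data": {
  "moves": [
    [[0, 35, 0], 0, 30],
    [[0, 35, 0], 0, 30],
    [[0, 30, 0], 0, 30],
    [[0, 0, 0], 0, 30],
    [[0, 0, 0], 0, 30]
  ]
}}

```text
time: 16.02
eef_pos: [516.3, 189.0, 221.3]
ee_rot: [-1.571, -0.049, 0.047]
force: [0.3, -1.0, -0.2]
grip_width: 29.7
```

```bash
python3 -c "
from h import *
from cell import vision
import cv2
s,M=st()
d=vision.read_camera('top'); np.savez('pics/top10.npz',**d);cv2.imwrite('pics/top10.png',d['image'])
e=vision.read_camera('scene')
cv2.imwrite('pics/c10.png',cv2.resize(d['image'][160:260,220:400],None,fx=4.4,fy=4.4,interpolation=cv2.INTER_CUBIC))
cv2.imwrite('pics/s10.png',cv2.resize(e['image'][150:290,170:330],None,fx=4,fy=4,interpolation=cv2.INTER_CUBIC))"
```

```text
t 16.02 tcp [516.3 189.  221.3] tip [516.4 188.9 143.3] tip bed x -236.32 y 7.55 jaw ang 0.0610 (want .0583) ydown [ 0.001 -0.    -1.   ] F e 1.00 n 0.22 z -0.15 grip 29.7 q [ 0.25 -0.04  1.94 -0.    1.24  0.19]
```

View pics/c10.png

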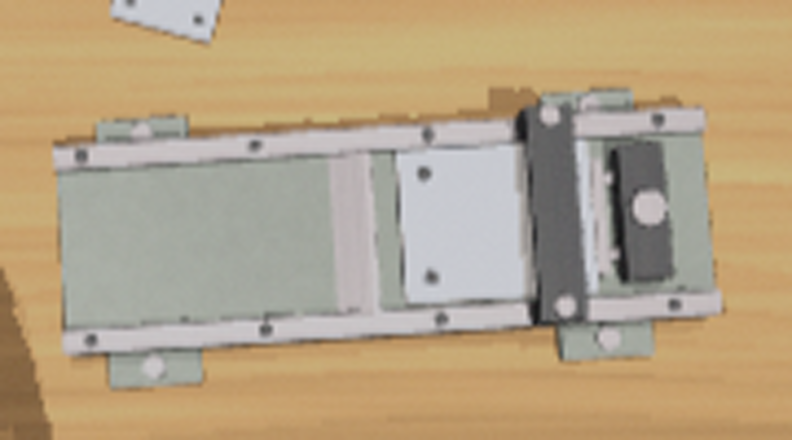

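View pics/s10.png

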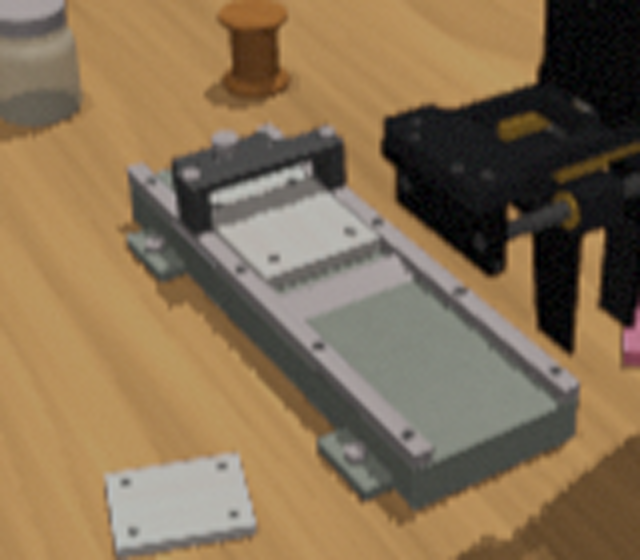

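```bash
python3 -c "
from h import *
d=np.load('pics/top10.npz')
for u,v in((397,152),(408,303)):
    p=ray(d,(u/4.4+219.6,v/4.4+159.6),42); print(((p-O)@E).round(1),((p-O)@N).round(1))
s,M=st()"
```

```text
13.6 40.4
13.7 -38.2
t 16.12 tcp [516.4 187.3 220.8] tip [516.4 187.2 142.8] tip bed x -234.62 y 7.50 jaw ang 0.0580 (want .0583) ydown [ 0.001 -0.    -1.   ] F e 0.62 n 0.44 z 0.28 grip 30.0 q [ 0.25 -0.04  1.95 -0.    1.24  0.19]
```

```bash
python3 -c "
from cell import bot
print(bot.hand_in())"
```

```text
the job is handed in; nothing more can be done
None
```

I pushed the plate over the lip into the pocket, pressed it against the sprung stop, held for over a second and backed off. The job was handed in at about 16 s with no verdict reported.

- **Push:** I used two slightly open fingers held about 2 mm above the lip's crest. The highest push force I read was about 11.3 N, against the 30 N limit.
- **Plate choice:** I moved the larger non-pink plate, which lay in the channel. The smaller white plate and the pink one were left alone.
- **Stop travel:** I judged it by force and finger movement, because the arm hid the pad from the top camera. Resistance began near tip x −0.3 mm and rose about 4 N per mm to 11.2 N at +1.84 mm. Both force and travel point to about 2.1 mm of spring travel.
- **Final position:** The last top view puts the plate's tail at bed x 13.6 mm, so its centre is near 64 mm, square in the channel. The scene view shows it lying flat under the strap, and the arm is clear of it.
- **Spring relaxed:** Finger force fell to zero as I backed off. The plate's nose, at about 113.6 mm, matches the pad's starting place of about 112 to 113 mm by sight.
- **One mismatch:** The wrist camera put the tail 1 to 2 mm short of where the finger readings did during the hold. I put that down to camera calibration, which is good to about 2 mm.
- **Bystanders:** The spool and jar look untouched in the last scene view. The die was outside that crop, but the arm never went near it.

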